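# Set the welding current and hold up the hinge bracket

### The arm

A 7-joint arm with a two-finger parallel gripper is mounted at the origin on the work surface. World frame = base frame: x ahead of the robot, y to its left, z up, the work surface at z = 0. Lengths are in m, angles in rad, forces in N, time in s.
With the tool pointing down it reaches from about 0.4 to 0.85 m from the base axis. Payload 10.4 kg.
Tool frame: the origin (TCP) lies at the very end of the fingers, on their centre line; the grasp point (between the pads) lies 19 mm behind it (manip.grip_point_offset is the distance from the TCP to the grasp point, in m); z points along the fingers, y is the line along which they close (so a half turn about z gives the same grasp; the last joint's range is limited). The gripper opens to 85 mm and grips with 20 to 120 N. Pads are 22 mm wide; open, the fingers measure 114 mm over their backs; the gripper's body (76 mm by 85 mm) begins 54 mm behind the grasp point. The pads swing forward as they close: fully open they stand 13 mm farther back than shut.
Start: joints at [1.08, 0.332, -0.065, 1.46, 0.022, 1.35, -0.088], TCP at [0.282, -0.558, 0.231] pointing down, gripper open.
Joint ranges: [-2.6, 2.6], [-0.5, 2.12], [-1.47, 1.34], [0.16, 2.42], [-1.27, 4.41], [0.06, 2.06], [-2.6, 2.6]. Speed limits (rad/s): [2.22, 2.22, 2.79, 2.79, 3.14, 3.14, 3.14].

### API

Orientations are given as a unit quaternion [x, y, z, w].
In Python, from workcell import manip gives the robot as it stands. The module is installed in compiled form; this text tells all that it offers.
- The arm moves only by the tool step_arm, never from a script. Its argument "moves" is a list of rows, each a list of 7 numbers: the closure, from 0 (fully open) to 1 (shut), then the shift along the world's x, y, z in mm, then the turn, a rotation vector about the world's x, y, z in rad. In form: [[grip, tx, ty, tz, ax, ay, az], ...]. A call has 1 to 10 rows; each row is the pose to reach, as a shift and turn from the pose commanded when the call began; what a row does not reach only later rows make up. A row lasts 1/10 s, in which the tool goes at most 50 mm and 8.59 degrees, less where a joint would pass 70% of its speed; a pose out of reach is approached as far as the arm can. A call with a gripper value outside its range is refused whole. The fingers move at their own pace and stop on an object; "grip_force" is the grip in N (left out, the last holds). Time passes only in rows, so rows that repeat a pose let the fingers close. It gives the time, the measured TCP pose, the force, the opening and the grip force at its end, in the units of the state.
- manip.get_obs(): the state, without advancing time (a new reading comes with each control period).
- manip.camera(name): name is "side" or "top" or "wrist"; returns a dict with "image" (480x640x3 uint8, blue, green, red), "K" (3x3 intrinsics, pixels), "rvec" (rotation vector, rad) and "tvec" (3), from world to camera coordinates, as OpenCV has them; the wrist camera has in their place "mount" (4x4, takes a point from camera to tool coordinates, whose origin is the TCP and whose axes are the flange's). Camera axes: x right, y down, z forward; pixel columns grow to the right and rows downward; lengths in m; the calibration is good to about 2 mm. A picture is of the moment at which its call begins: read the wrist's pose just before it. There is no depth.
- manip.hand_in(): hands the job in; it is judged then, once.
The state is a dict: "clock": time; "joint_pos": joint angles; "joint_velocities": joint speeds; "tau": joint torques, N m; "position": TCP position; "ee_rot": TCP orientation; "ft_force": force on the tool from outside, world axes, zero at the start; "torque": the same for the moment, N m; "grip_width": opening from 0.0 (shut) to 1.0 (fully open); "grasp_force": force on a finger pad.
Only numpy, scipy, OpenCV 4.12 (cv2) and the standard library are available. Lean on these libraries where they do the work, as an engineer would, in place of code of your own. Each camera call takes 0.05 s, during which the arm holds its last target. There are 200 camera calls.

### The job

On the welding current control box, turn the knob until its white pointer line is at the small aluminium index tab on the scale (leave the tab where it is). Then lift the steel hinge bracket straight up off the two pins of its jig and hold it over the jig, level and still, about 15 cm above where it sat (10 to 20 cm is fine), so that the underside can be tacked; do not tip it on the way. Finish while still holding it in the air, and do not disturb the other things on the bench.

Things in the scene. Friction and masses are not known exactly. Their poses are not given: they have to be found in the camera images.
- control_box: fixed grey box 140 x 140 mm, 70 mm tall, on its top a black round scale (radius 56 mm) with white ticks 0.3 rad apart, and the knob in the centre. Origin: centre of its underside. Its place and yaw vary, and it may stand left or right of the robot's centre line.
- dial (a joint): angle of the black knob, rad, 0 to 4.8, growing as it turns clockwise seen from above; stays where it is left (friction torque 0.06 N m). The knob is set right when dial equals index (to within about 0.12 rad). It always starts lower than index, 0.6 to 1.4 rad short of it.
- dial_grip (a point): point on the knob's axis at grip height, 107 mm above the bench. The knob's grip is an upright bar 46 mm long, 14 mm thick, its top 114 mm above the bench and its lower end on a 48 mm disc 84 mm above the bench. This frame turns with the knob: x runs along the bar, z up; a white line from the axis over the top and down the end face at -x is the pointer.
- dial_pointer (a point): the point on the scale to which the white pointer line points, 48 mm out from the knob's axis, 76 mm above the bench; turns with the knob.
- index (a joint): angle of the index tab, rad, with the same zero and direction as dial; stiff, to be left alone.
- index_mark (a point): middle of the index tab, 48 mm out from the knob's axis, 76 mm above the bench. The tab is a small aluminium pointer, reaching from 40 to 66 mm out, 6 mm wide with a 12 mm wide outer end past the rim of the black scale, standing at most 12 mm above the box top.
- jig: fixed black jig plate 250 x 100 x 15 mm on the bench, long along its x; two steel pins 10 mm thick stand 18 mm above the plate, and an opened toggle clamp with a red handle at each end, up to 86 mm above the bench. Origin: centre of its underside. Its place and yaw vary; it stands on the other side of the centre line from the control box.
- jig_seat (a point): point on the jig's top face, 15 mm above the bench, midway between the pins, where the bracket's origin sits; x along the jig, z up.
- bracket: steel hinge bracket, 0.39 to 0.53 kg, seated on the jig pins. Base plate 120 x 40 x 6 mm, long along x, with 14 mm holes at x = -45 and +45 mm; upright rib 10 mm thick, 52 mm long (x -18 to +34 mm), top 46 mm above the underside; pivot tube 22 mm across, 40 mm long, lying across the plate's +x end (x = 70 mm). Origin: centre of the base plate's underside; z up.
- bracket_rib (a point): grip point in the rib, 8 mm along +x from the bracket's origin and 30 mm above its underside, near above the centre of mass; x along the rib.
- hammer: hammer, 240 mm long, lying between jig and control box; a bystander, to be left where it is; origin at its underside
- channel: U-channel offcut 110 x 40 x 40 mm; a bystander, to be left where it is; origin at its underside
- small_tee: smaller inverted-T steel part, 70 x 40 x 36 mm, no holes and no tube, lying loose on the bench: not the workpiece; a bystander, to be left where it is; origin at its underside
- steel_block: dark steel block 100 x 60 x 35 mm; a bystander, to be left where it is; origin at its underside
- spray_can: upright spray can, 64 mm across, 180 mm tall; a bystander, to be left where it is; origin at its underside
- sleeve0: steel sleeve standing on end, 28 mm across, 35 mm tall; a bystander, to be left where it is; origin at its underside
- sleeve1: second steel sleeve standing on end, 28 mm across, 35 mm tall; a bystander, to be left where it is; origin at its underside
- brush: hand brush lying on the bench; a bystander, to be left where it is; origin at its underside
Not all that is in view belongs to the job. What is shaped like the bracket but green, pink or turquoise is not meant.

How it is judged:
On the way, in this order (a step that is already met when the one before it is completed fails the run):
1. the knob's pointer is at the index tab, the bracket still on the jig, the knob let go (horizontal distance between dial_pointer and index_mark below 0.006 m and z of bracket in the frame of jig_seat below 0.01 m and contact force between the fingers and control_box below 0.1 N), for 0.2 s.
2. the bracket is held level in the air above the jig (z of bracket in the frame of jig_seat between 0.095 and 0.21 m and horizontal distance between bracket and jig_seat below 0.07 m and angle between bracket's own z axis and vertical below 0.1 rad and contact force between the fingers and bracket above 2 N and contact force between bracket and jig below 0.1 N), for 0.3 s.
At the end, for the whole second after the job is handed in: The knob is within 6 mm at the scale (0.12 rad) of the index tab; the bracket, held in the fingers alone, is 95 to 210 mm above its seat, within 70 mm of it sideways, tilted less than 0.10 rad and still (under 20 mm/s and 0.15 rad/s) (all of step 2 and horizontal distance between dial_pointer and index_mark below 0.006 m and linear speed of bracket below 0.02 m/s and angular speed of bracket below 0.15 rad/s); the arm keeps its last pose, push and grip.
It fails at once if the index tab is shifted (distance of index_mark from where it was at the start of the episode above 0.005 m).
It fails at once if the bracket is tipped by more than 0.3 rad (angle between bracket's own z axis and vertical above 0.3 rad).
It fails at once if a bystander is shifted by more than 30 mm (distance of any of hammer, channel, small_tee, steel_block, spray_can, sleeve0, sleeve1, brush from where it was at the start of the episode above 0.03 m).
It also fails if it takes over 51 s, if anything falls off the work surface, if the arm or the gripper's body presses on something with over 40 N, if the wrist force passes 120 N, or if a joint passes its speed limit or range.

## Working session

There is one attempt and no reset: what is moved stays moved. The work goes in short steps, Python scripts to look and compute and a tool call to move; the robot and the scene stay as the last step left them, time stands still between calls to the robot, and variables do not carry over. Pictures are saved under pics/ and viewed, at most 10 in all, crops included, and the job is handed in when it is done.

Besides the shell and the picture viewer there is one more tool, called after ">>>" in YAML: its name, and indented under it one key for each argument. step_arm: Moves the arm, as the interface text tells. Its arguments: {"type":"object","properties":{"moves":{"type":"array","items":{"type":"array","items":{"type":"number"}}},"grip_force":{"type":"number"}},"required":["moves"]}

```bash
mkdir -p pics; cat > h.py <<'E'
import numpy as np, cv2
from scipy.spatial.transform import Rotation as R
from workcell import manip
def cam(n):
    o=manip.get_obs(); c=manip.camera(n); K=np.array(c["K"],float)
    if n=="wrist":
        M=np.array(c["mount"]); T=np.eye(4); T[:3,:3]=R.from_quat(o["ee_rot"]).as_matrix(); T[:3,3]=o["position"]
        W=T@M; Rw=W[:3,:3]; C=W[:3,3]
    else:
        Rm=cv2.Rodrigues(np.array(c["rvec"],float))[0]; Rw=Rm.T; C=-Rm.T@np.array(c["tvec"],float).ravel()
    return dict(im=c["image"],K=K,R=Rw,C=C)
def ray(c,u,v,z):
    d=c["R"]@np.linalg.inv(c["K"])@np.array([u,v,1.]); return c["C"]+d*(z-c["C"][2])/d[2]
def proj(c,p):
    q=c["K"]@(c["R"].T@(np.array(p)-c["C"])); return q[:2]/q[2]
E
python3 - <<'E'
from h import *
import pickle
for n in("top","side"):
    c=cam(n); cv2.imwrite(f"pics/{n}0.png",c["im"]); pickle.dump(c,open(n+".pkl","wb")); print(n,c["C"],c["K"].ravel())
o=manip.get_obs(); print(o)
E
```

```text
top [0.43672696 0.01061588 1.497288  ] [606.99787064   0.         318.30860458   0.         606.99787064
 231.53300384   0.           0.           1.        ]
side [0.45077272 0.9433069  0.84760709] [531.18706219   0.         310.71401716   0.         531.18706219
 240.2128376    0.           0.           1.        ]
{'clock': 0.1, 'joint_pos': array([ 1.08039672,  0.33280606, -0.06468728,  1.46085751,  0.02161049,
        1.34987556, -0.0885001 ]), 'joint_velocities': array([-0.00123492, -0.00125564, -0.00031562, -0.00335959, -0.00033088,
        0.00125072,  0.00019743]), 'tau': array([ 1.09559791e-03, -6.26747131e+01,  4.89925523e-02, -3.92432106e+01,
        1.62815710e-02,  6.90066721e-03,  2.38344853e-05]), 'position': array([ 0.28166739, -0.55756544,  0.230597  ]), 'ee_rot': array([ 9.72768647e-01,  2.31777411e-01, -1.78760178e-04, -5.99314747e-04]), 'ft_force': array([-0.14584032, -0.89439459,  0.44838162]), 'torque': array([0.02464513, 0.01644127, 0.01662661]), 'grasp_force': 0.0, 'grip_width': 1.000367767027491}
```

View pics/top0.png

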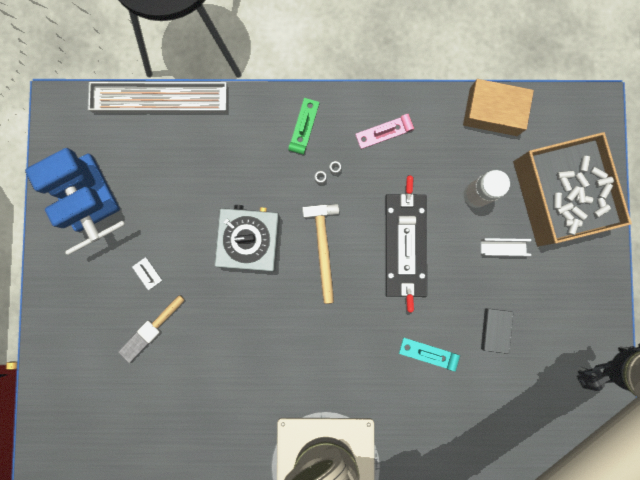

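View pics/side0.png

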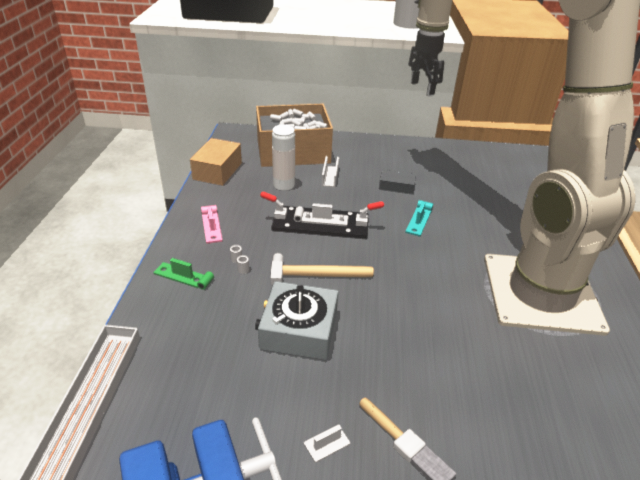

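The top view shows the control box at about (247,240), the jig with the bracket at (407,245), and the hammer between them at (323,250). The side view shows the knob at (300,305). I'll crop both views closer.

```bash
python3 - <<'E'
from h import *
import pickle
t=pickle.load(open("top.pkl","rb")); s=pickle.load(open("side.pkl","rb"))
cr=lambda i,x,y,w,h,f:cv2.resize(i[y:y+h,x:x+w],(w*f,h*f),interpolation=cv2.INTER_CUBIC)
a=cr(t["im"],210,200,80,75,5); b=cr(s["im"],250,270,100,75,4); c=cr(t["im"],380,170,60,150,4)[:600]
d=np.zeros((600,800,3),np.uint8); d[:375,:400]=a; d[:300,400:800]=b
e=cr(t["im"],385,190,45,110,1); e=cv2.rotate(e,cv2.ROTATE_90_COUNTERCLOCKWISE); e=cv2.resize(e,(550,225),interpolation=cv2.INTER_CUBIC); d[375:600,:550]=e
cv2.imwrite("pics/crop.png",d)
print(ray(t,244.5,239,.107),ray(t,407,245,.04))
E
```

```text
[0.53969302 0.18916392 0.107     ] [ 0.53159071 -0.19324479  0.04      ]
```

View pics/crop.png

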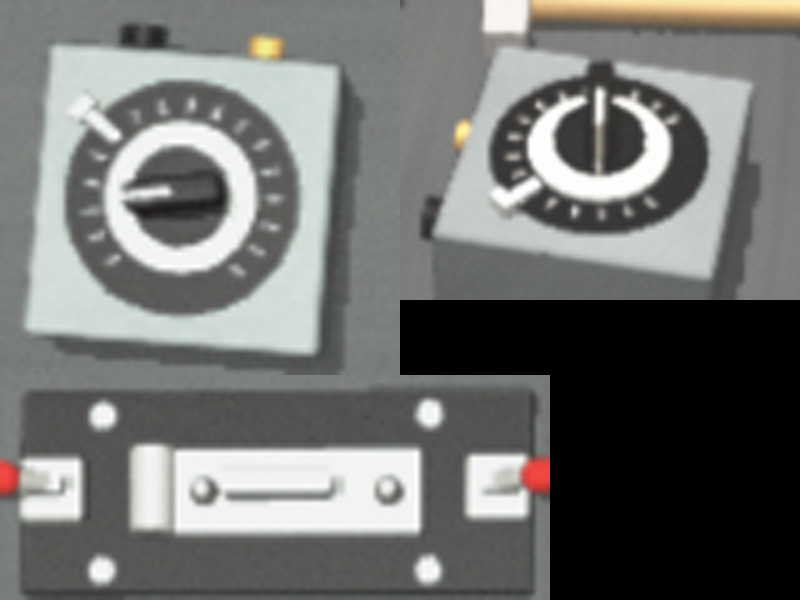

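The crop shows the pointer at image left, about (130,195), and the tab at upper left, about (95,115). The tube end of the bracket is on its +x side. I'll go above the knob.

>>> step_arm:
  moves:
    - [0,0,0,80,0,0,0]
    - [0,260,750,100,0,0,1.1]
    - [0,260,750,100,0,0,1.1]
    - [0,260,750,100,0,0,1.1]
    - [0,260,750,100,0,0,1.1]
    - [0,260,750,100,0,0,1.1]
    - [0,260,750,100,0,0,1.1]
    - [0,260,750,100,0,0,1.1]
    - [0,260,750,100,0,0,1.1]
    - [0,260,750,100,0,0,1.1]

```text
clock: 1.1
position: [0.429, -0.1315, 0.3097]
ee_rot: [0.707, 0.707, -0.0, 0.0]
ft_force: [0.7, 0.3, 0.1]
grip_width: 1.002
grasp_force: 0.0
```

>>> step_arm:
  moves:
    - [0,90,310,10,0,0,0]
    - [0,90,310,10,0,0,0]
    - [0,90,310,10,0,0,0]
    - [0,90,310,10,0,0,0]
    - [0,90,310,10,0,0,0]
    - [0,90,310,10,0,0,0]
    - [0,90,310,10,0,0,0]
    - [0,90,310,10,0,0,0]
    - [0,90,310,10,0,0,0]

```text
clock: 2.0
position: [0.5188, 0.1765, 0.3191]
ee_rot: [0.708, 0.706, -0.0, -0.0]
ft_force: [1.4, -0.2, -1.1]
grip_width: 1.006
grasp_force: 0.0
```

```bash
python3 - <<'E'
from h import *
import pickle
c=cam("wrist"); cv2.imwrite("pics/w1.png",c["im"]); pickle.dump(c,open("w1.pkl","wb"))
o=manip.get_obs(); print(o["position"],o["ee_rot"],o["clock"],o["joint_pos"],c["C"])
E
```

```text
[0.51895116 0.1755892  0.31925201] [ 7.08428140e-01  7.05782837e-01 -3.94225150e-04 -3.39832726e-05] 2.05 [ 0.31119501  0.2164946  -0.84109652  1.48767683  0.16124655  1.509917
 -0.53191371] [0.51997312 0.24343909 0.46136421]
```

View pics/w1.png

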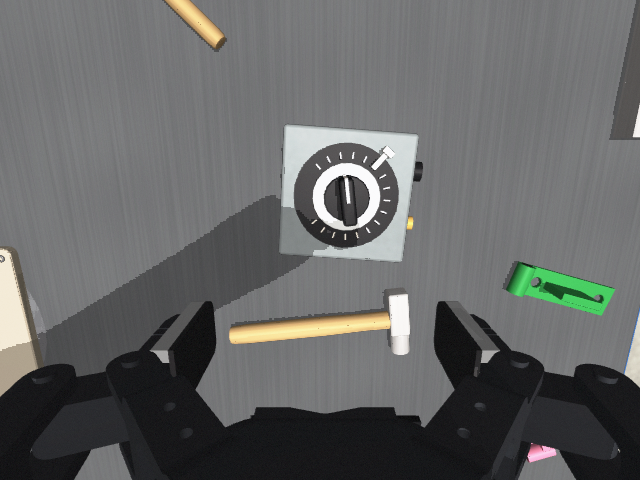

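The wrist view shows the knob at (347,197), its pointer end at (346,180) and the tab at (383,157). Next I'll measure the scale disc, the pointer and the tab.

```bash
cat > dial.py <<'E'
from h import *
def box_top(c,guess):
    # grey-blue box top: saturated slightly; scale = dark hole inside it
    u,v=proj(c,guess); s=85; x0,y0=int(u-s),int(v-s)
    im=c["im"][max(y0,0):int(v+s),max(x0,0):int(u+s)]; x0=max(x0,0);y0=max(y0,0)
    g=cv2.cvtColor(im,cv2.COLOR_BGR2GRAY); return im,g,x0,y0
E
python3 - <<'E'
from dial import *
import pickle
for n,cn in(("w1",(.54,.19,.1)),("top",(.54,.19,.1))):
    c=pickle.load(open(n+".pkl","rb"))
    im,g,x0,y0=box_top(c,cn)
    if n=="top": x0+=45;y0+=45;g=g[45:-45,45:-45]
    f=np.linalg.norm(proj(c,(.54,.19,.075))-proj(c,(.55,.19,.075)))/10  # px/mm
    print(n,"px/mm",f)
    # white features
    n_,l,st,ce=cv2.connectedComponentsWithStats((g>205).astype(np.uint8))
    for i in range(1,n_):
        if st[i,4]>10:
            m=(l==i).astype(np.uint8); r=cv2.minAreaRect(cv2.findNonZero(m))
            u,v=ce[i]+[x0,y0]; print(i,st[i,4],(u,v),"z.072",ray(c,u,v,.072)[:2],"z.114",ray(c,u,v,.114)[:2],"z.082",ray(c,u,v,.082)[:2],np.round(r[1],1),round(r[2],1))
    # scale by ellipse fit of dark blob
    d=cv2.morphologyEx((g<90).astype(np.uint8),cv2.MORPH_CLOSE,np.ones((5,5)))
    cs,_=cv2.findContours(d,cv2.RETR_EXTERNAL,cv2.CHAIN_APPROX_NONE)
    k=max(cs,key=cv2.contourArea); e=cv2.fitEllipse(cv2.convexHull(k)); print("ell",e,ray(c,e[0][0]+x0,e[0][1]+y0,.072))
E
```

```text
w1 px/mm 0.9512376306901382
1 3864 (np.float64(350.7230848861284), np.float64(153.1687370600414)) z.072 [0.54624382 0.23336923] z.114 [0.54341005 0.23445545] z.082 [0.54556911 0.23362785] [130.   79.5] 7.6
6 1747 (np.float64(345.54894104178595), np.float64(193.36519748139668)) z.072 [0.54144339 0.19210234] z.114 [0.53912743 0.19763994] z.082 [0.54089197 0.19342081] [66. 66.] 90.0
9 77 (np.float64(346.94805194805195), np.float64(190.35064935064935)) z.072 [0.54288012 0.19527754] z.114 [0.54040918 0.20047264] z.082 [0.5422918  0.19651447] [25.  3.] 84.3
12 20 (np.float64(286.3), np.float64(198.85)) z.072 [0.47858467 0.18643472] z.114 [0.48304916 0.19258368] z.082 [0.47964764 0.18789876] [6.3 3.6] 26.6
22 40 (np.float64(409.75), np.float64(223.5)) z.072 [0.61124766 0.15938775] z.114 [0.60140204 0.16845422] z.082 [0.60890347 0.16154643] [7. 5.] 90.0
ell ((85.74598693847656, 80.786865234375), (103.30300903320312, 105.0932388305664), 42.51836013793945) [0.54167087 0.19059788 0.072     ]
top px/mm 0.4240557680494483
1 11 (np.float64(262.6363636363636), np.float64(209.0909090909091)) z.072 [0.61338825 0.15174974] z.114 [0.60818245 0.14759085] z.082 [0.61214877 0.15075953] [2. 3.] 90.0
2 1299 (np.float64(246.41647421093148), np.float64(239.50577367205543)) z.072 [0.54110649 0.18912276] z.114 [0.53803066 0.18386257] z.082 [0.54037415 0.18787033] [56.4 56.3] 4.6
3 362 (np.float64(245.82044198895028), np.float64(239.18232044198896)) z.072 [0.54186554 0.19053904] z.114 [0.53876734 0.18523711] z.082 [0.54112787 0.18927668] [28. 29.] 90.0
ell ((6.7758331298828125, 20.26348876953125), (84.22103881835938, 187.33035278320312), 115.88776397705078) [0.58877588 0.27411398 0.072     ]
```

```bash
cat >> dial.py <<'E'
def tab(c,ax):
    # brightness over angle at radii 56..66 at tab height and 42..54
    th=np.arange(0,2*np.pi,.01); g=cv2.cvtColor(c["im"],cv2.COLOR_BGR2GRAY); out=[]
    for r in(.040,.043,.050,.053):
        uv=np.array([proj(c,(ax[0]+r*np.cos(t),ax[1]+r*np.sin(t),.080)) for t in th],np.float32)
        out.append(cv2.remap(g,uv[:,:1].copy(),uv[:,1:].copy(),cv2.INTER_LINEAR).ravel())
    m=np.min(out,0); k=m>120; print("tab",[(round(t,2),int(v)) for t,v in zip(th[k],m[k])][:40])
def pointer(c,ax):
    u,v=proj(c,(*ax,.114)); s=int(30*abs(np.linalg.norm(proj(c,(*ax,.114))-proj(c,(ax[0]+.001,ax[1],.114)))))
    x0,y0=int(u)-s,int(v)-s; g=cv2.cvtColor(c["im"],cv2.COLOR_BGR2GRAY)[y0:y0+2*s,x0:x0+2*s]
    n,l,st,ce=cv2.connectedComponentsWithStats((g>185).astype(np.uint8))
    for i in range(1,n):
        if 15<st[i,4]<300:
            p=np.argwhere(l==i)[:,::-1]+[x0,y0]; P=np.array([ray(c,a,b,.114)[:2] for a,b in p])
            d=np.linalg.norm(P-np.array(ax),axis=1); q=P[d<.021]
            if len(q)<10: continue
            vx,vy,x,y=cv2.fitLine(q.astype(np.float32),cv2.DIST_L2,0,.001,.001).ravel()
            sg=np.sign(np.dot([vx,vy],q.mean(0)-ax)); print("ptr",len(q),"mean",q.mean(0),"ang",np.arctan2(vy*sg,vx*sg),"offset of axis from line",vx*(ax[1]-y)-vy*(ax[0]-x))
E
python3 - <<'E'
from dial import *
import pickle
c=pickle.load(open("w1.pkl","rb")); ax=(.5417,.1906); tab(c,ax); pointer(c,ax)
E
```

```text
tab [(np.float64(0.76), 137), (np.float64(0.77), 196), (np.float64(0.78), 249), (np.float64(0.79), 250), (np.float64(0.8), 250), (np.float64(0.81), 250), (np.float64(0.82), 251), (np.float64(0.83), 250), (np.float64(0.84), 250), (np.float64(0.85), 250), (np.float64(0.86), 248), (np.float64(0.87), 191), (np.float64(0.88), 135)]
ptr 82 mean [0.54054312 0.20034576] ang 1.6772007066715457 offset of axis from line 0.00011528609
```

>>> step_arm:
  moves:
    - [0,23,15,-40,0,0,0.11]
    - [0,23,15,-80,0,0,0.11]
    - [0,23,15,-120,0,0,0.11]
    - [0,23,15,-160,0,0,0.11]
    - [0,23,15,-190,0,0,0.11]
    - [0,23,15,-190,0,0,0.11]
    - [0,23,15,-190,0,0,0.11]

```text
clock: 2.75
position: [0.5424, 0.1904, 0.1306]
ee_rot: [0.669, 0.743, -0.0, 0.0]
ft_force: [-0.0, -0.4, 1.1]
grip_width: 1.001
grasp_force: 0.0
```

>>> step_arm:
  moves:
    - [0,-1,0,-20,0,0,0]
    - [0,-1,0,-40,0,0,0]
    - [0,-1,0,-40,0,0,0]
    - [1,-1,0,-40,0,0,0]
    - [1,-1,0,-40,0,0,0]
    - [1,-1,0,-40,0,0,0]
    - [1,-1,0,-40,0,0,0]
    - [1,-1,0,-40,0,0,0]
    - [1,-1,0,-40,0,0,0]
    - [1,-1,0,-40,0,0,0]
  grip_force: 40

```text
clock: 3.75
position: [0.541, 0.1915, 0.0902]
ee_rot: [0.668, 0.744, -0.0, 0.0]
ft_force: [-2.5, -1.9, 5.5]
grip_width: 0.157
grasp_force: 42.2
```

Firmly on the bar, so I'll turn 0.86 rad clockwise.

>>> step_arm:
  moves:
    - [1,0,0,0,0,0,-0.12]
    - [1,0,0,0,0,0,-0.24]
    - [1,0,0,0,0,0,-0.36]
    - [1,0,0,0,0,0,-0.48]
    - [1,0,0,0,0,0,-0.6]
    - [1,0,0,0,0,0,-0.72]
    - [1,0,0,0,0,0,-0.82]
    - [1,0,0,0,0,0,-0.86]
    - [1,0,0,0,0,0,-0.86]
    - [1,0,0,0,0,0,-0.86]

```text
clock: 4.75
position: [0.5428, 0.1908, 0.0903]
ee_rot: [0.918, 0.397, 0.002, 0.001]
ft_force: [6.1, -1.6, -0.9]
grip_width: 0.155
grasp_force: 41.3
```

>>> step_arm:
  moves:
    - [0,0,0,0,0,0,0]
    - [0,0,0,0,0,0,0]
    - [0,0,0,0,0,0,0]
    - [0,0,0,0,0,0,0]
    - [0,0,0,0,0,0,0]
    - [0,0,0,40,0,0,0]
    - [0,0,0,80,0,0,0]
    - [0,0,-40,120,0,0,0]
    - [0,0,-40,160,0,0,0]
    - [0,0,-40,160,0,0,0]

```text
clock: 5.75
position: [0.5434, 0.1511, 0.2558]
ee_rot: [0.918, 0.397, 0.004, 0.001]
ft_force: [-0.5, 0.0, -0.6]
grip_width: 1.0
grasp_force: 0.0
```

```bash
python3 - <<'E'
from dial import *
import pickle
c=cam("wrist"); cv2.imwrite("pics/w2.png",c["im"]); pickle.dump(c,open("w2.pkl","wb"))
o=manip.get_obs(); print(o["position"],o["ee_rot"],o["clock"])
ax=(.5417,.1906); tab(c,ax); pointer(c,ax)
E
```

```text
[0.54231769 0.15153222 0.25269382] [9.17784031e-01 3.97070123e-01 2.69655986e-03 7.19813865e-04] 5.8
tab [(np.float64(0.75), 184), (np.float64(0.76), 229), (np.float64(0.77), 250), (np.float64(0.78), 250), (np.float64(0.79), 250), (np.float64(0.8), 250), (np.float64(0.81), 250), (np.float64(0.82), 250), (np.float64(0.83), 250), (np.float64(0.84), 249), (np.float64(0.85), 222)]
ptr 115 mean [0.54950647 0.19673366] ang 0.791031288070644 offset of axis from line 0.0012383587
```

View pics/w2.png

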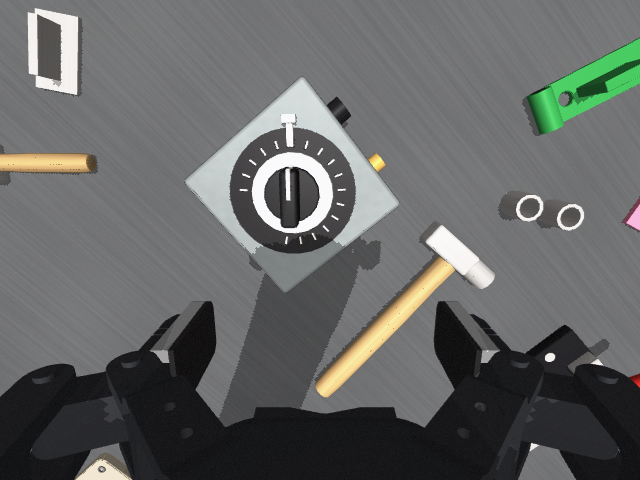

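The image shows the pointer line (289,185) in line with the tab (289,130), and the numbers agree to about 0.02 rad, so the knob is set. Now I'll move over to the jig.

>>> step_arm:
  moves:
    - [0,0,0,50,0,0,0]
    - [0,-80,-345,60,0,0,-0.82]
    - [0,-80,-345,60,0,0,-0.82]
    - [0,-80,-345,60,0,0,-0.82]
    - [0,-80,-345,60,0,0,-0.82]
    - [0,-80,-345,60,0,0,-0.82]
    - [0,-80,-345,60,0,0,-0.82]
    - [0,-80,-345,60,0,0,-0.82]
    - [0,-80,-345,60,0,0,-0.82]
    - [0,-80,-345,60,0,0,-0.82]

```text
clock: 6.8
position: [0.4604, -0.1943, 0.3084]
ee_rot: [1.0, -0.002, -0.001, -0.0]
ft_force: [0.4, 0.8, 0.6]
grip_width: 1.003
grasp_force: 0.0
```

>>> step_arm:
  moves:
    - [0,0,0,0,0,0,0]
    - [0,0,0,0,0,0,0]

```text
clock: 7.0
position: [0.4615, -0.1916, 0.3093]
ee_rot: [1.0, 0.0, -0.0, -0.0]
ft_force: [-0.2, 0.7, -0.0]
grip_width: 1.001
grasp_force: 0.0
```

```bash
python3 - <<'E'
from h import *
import pickle
c=cam("wrist"); cv2.imwrite("pics/w3.png",c["im"]); pickle.dump(c,open("w3.pkl","wb"))
o=manip.get_obs(); print(o["position"],o["ee_rot"],o["clock"],c["C"])
print(ray(c,320,240,.04))
E
```

```text
[ 0.46145256 -0.19184672  0.30939919] [ 9.99999930e-01  3.35001352e-04 -1.14124147e-04 -1.20414981e-04] 7.05 [ 0.52954619 -0.1917845   0.45152124]
[ 0.42137924 -0.18668197  0.04      ]
```

View pics/w3.png

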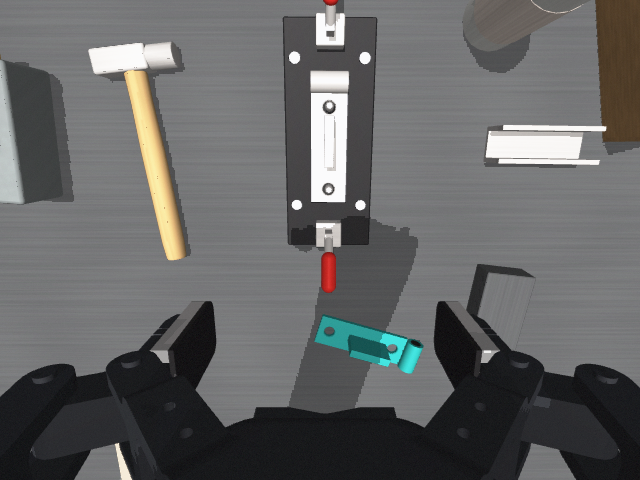

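The bracket lies at (329,145) with its pins at (329,107) and (328,189), the tube at (329,80) and the rib centred at about (329,140). I'll measure the pins, the white plate and the rib top.

```bash
python3 - <<'E'
from h import *
import pickle
c=pickle.load(open("w3.pkl","rb")); g=cv2.cvtColor(c["im"],cv2.COLOR_BGR2GRAY)
pts=[]
for (u,v) in((329,107),(328,189)):
    r=g[v-11:v+12,u-11:u+12]; k=cv2.connectedComponentsWithStats((r<150).astype(np.uint8))
    i=1+np.argmax(k[2][1:,4]); a,b=k[3][i]; q=ray(c,u-11+a,v-11+b,.026); pts.append(q); print("pin",k[2][i],q)
d=pts[0]-pts[1]; yaw=np.arctan2(d[1],d[0]); print("dist",np.hypot(*d[:2]),"yaw",yaw,"mid",(pts[0]+pts[1])/2)
m=cv2.morphologyEx((g>215).astype(np.uint8),cv2.MORPH_CLOSE,np.ones((3,3)));m[:60]=0; n,l,st,ce=cv2.connectedComponentsWithStats(m)
for i in range(1,n):
    if st[i,4]>100 and 270<ce[i][0]<390 and ce[i][1]<230:
        r=cv2.minAreaRect(cv2.findNonZero((l==i).astype(np.uint8))); print(st[i],ce[i],r,ray(c,*r[0],.021)[:2],ray(c,*ce[i],.061)[:2])
for v in range(100,200,8): print(v,g[v,305:355:1].tolist()) if v in(132,156) else 0
o=manip.get_obs();print(o["position"])
E
```

```text
pin [ 5  4 13 14 98] [ 0.56689049 -0.19642887  0.026     ]
pin [ 5  5 13 12 79] [ 0.47926993 -0.19540732  0.026     ]
dist 0.08762651175080051 yaw -0.011658293887568337 mid [ 0.52308021 -0.19591809  0.026     ]
[311  72  38  16 598] [329.25250836  79.49331104] ((329.5, 79.5), (15.0, 37.0), 90.0) [ 0.59573285 -0.19723635] [ 0.58958935 -0.19648716]
[ 311   93   36  109 3581] [328.04775202 146.65679978] ((328.5, 147.0), (108.0, 35.0), 90.0) [ 0.5252121  -0.19638368] [ 0.52595512 -0.19549108]
132 [72, 71, 73, 72, 71, 72, 250, 251, 251, 251, 251, 251, 251, 251, 251, 251, 251, 251, 251, 227, 251, 251, 251, 251, 251, 251, 251, 251, 249, 173, 202, 251, 251, 251, 251, 251, 251, 251, 251, 251, 251, 229, 91, 70, 72, 72, 71, 70, 71, 70]
156 [68, 71, 71, 72, 71, 71, 224, 251, 251, 251, 251, 251, 251, 251, 251, 251, 251, 251, 251, 219, 251, 251, 251, 251, 251, 251, 251, 251, 215, 208, 205, 250, 251, 251, 251, 251, 251, 251, 251, 251, 251, 142, 72, 67, 69, 71, 69, 69, 69, 71]
[ 0.46145256 -0.19184672  0.30939919]
```

>>> step_arm:
  moves:
    - [0,35,-4,-40,0,0,-0.012]
    - [0,70,-4,-80,0,0,-0.012]
    - [0,70,-4,-120,0,0,-0.012]
    - [0,70,-4,-160,0,0,-0.012]
    - [0,70,-4,-200,0,0,-0.012]
    - [0,70,-4,-220,0,0,-0.012]
    - [0,70,-4,-220,0,0,-0.012]
    - [0,70,-4,-220,0,0,-0.012]

```text
clock: 7.85
position: [0.5316, -0.1968, 0.0904]
ee_rot: [1.0, -0.006, 0.0, -0.0]
ft_force: [-0.1, -0.2, 0.8]
grip_width: 0.996
grasp_force: 0.0
```

```bash
python3 - <<'E'
from h import *
o=manip.get_obs(); print(o["position"],R.from_quat(o["ee_rot"]).as_matrix().round(3),o["clock"],o["ft_force"])
E
```

```text
[ 0.53161474 -0.19680146  0.09042291] [[ 1.    -0.013  0.001]
 [-0.013 -1.     0.   ]
 [ 0.001 -0.    -1.   ]] 7.85 [-0.10524728 -0.21531473  0.76279581]
```

>>> step_arm:
  moves:
    - [0,0,1,-30,0,0,0]
    - [0,0,1,-50,0,0,0]
    - [0,0,1,-62,0,0,0]
    - [0,0,1,-62,0,0,0]
    - [1,0,1,-62,0,0,0]
    - [1,0,1,-62,0,0,0]
    - [1,0,1,-62,0,0,0]
    - [1,0,1,-62,0,0,0]
    - [1,0,1,-62,0,0,0]
    - [1,0,1,-62,0,0,0]
  grip_force: 50

```text
clock: 8.85
position: [0.5312, -0.1964, 0.028]
ee_rot: [1.0, -0.007, 0.0, 0.0]
ft_force: [-0.4, 0.5, 3.0]
grip_width: 0.107
grasp_force: 50.8
```

>>> step_arm:
  moves:
    - [1,0,0,0,0,0,0]
    - [1,0,0,0,0,0,0]
    - [1,0,0,0,0,0,0]
  grip_force: 80

```text
clock: 9.15
position: [0.5312, -0.1964, 0.028]
ee_rot: [1.0, -0.007, 0.0, 0.0]
ft_force: [-0.5, 0.7, 5.9]
grip_width: 0.107
grasp_force: 78.8
```

>>> step_arm:
  moves:
    - [1,0,0,5,0,0,0]
    - [1,0,0,10,0,0,0]
    - [1,0,0,15,0,0,0]
    - [1,0,0,20,0,0,0]
    - [1,0,0,25,0,0,0]
    - [1,0,0,30,0,0,0]
    - [1,0,0,35,0,0,0]
    - [1,0,0,40,0,0,0]
    - [1,0,0,45,0,0,0]
    - [1,0,0,50,0,0,0]

```text
clock: 10.15
position: [0.5309, -0.1965, 0.078]
ee_rot: [1.0, -0.007, -0.0, 0.0]
ft_force: [-0.3, 0.0, -4.7]
grip_width: 0.105
grasp_force: 77.9
```

>>> step_arm:
  moves:
    - [1,0,0,15,0,0,0]
    - [1,0,0,30,0,0,0]
    - [1,0,0,45,0,0,0]
    - [1,0,0,60,0,0,0]
    - [1,0,0,75,0,0,0]
    - [1,0,0,87,0,0,0]
    - [1,0,0,95,0,0,0]
    - [1,0,0,100,0,0,0]
    - [1,0,0,100,0,0,0]
    - [1,0,0,100,0,0,0]

```text
clock: 11.15
position: [0.5307, -0.1965, 0.1771]
ee_rot: [1.0, -0.007, -0.0, -0.0]
ft_force: [0.3, -0.8, -4.4]
grip_width: 0.106
grasp_force: 78.1
```

>>> step_arm:
  moves:
    - [1,0,0,0,0,0,0]
    - [1,0,0,0,0,0,0]
    - [1,0,0,0,0,0,0]
    - [1,0,0,0,0,0,0]
    - [1,0,0,0,0,0,0]

```text
clock: 11.65
position: [0.5309, -0.1965, 0.1776]
ee_rot: [1.0, -0.007, -0.0, 0.0]
ft_force: [-1.4, -0.7, -4.6]
grip_width: 0.103
grasp_force: 78.1
```

```bash
python3 - <<'E'
from h import *
c=cam("side"); s=c["im"][120:360,200:480]; w=cam("wrist")["im"]
d=np.zeros((600,800,3),np.uint8); d[:360,:420]=cv2.resize(s,(420,360)); d[:285,420:800]=cv2.resize(w,(380,285))
t=cam("top")["im"][195:280,205:295]; d[300:600,430:748]=cv2.resize(t,(318,300))
cv2.imwrite("pics/end.png",d); o=manip.get_obs(); print(o["position"],o["ee_rot"],o["ft_force"],o["torque"],o["joint_velocities"].round(4),o["grip_width"])
E
```

```text
[ 0.53096746 -0.19650159  0.17761695] [ 9.99974923e-01 -7.08186233e-03  4.89406120e-06  3.28288921e-05] [ 0.1295693   0.11729803 -4.48721075] [-0.02482105  0.06971497  0.05338746] [ 0.0015  0.0004  0.0003 -0.0014  0.0012  0.0035  0.0011] 0.1067612312246099
```

View pics/end.png

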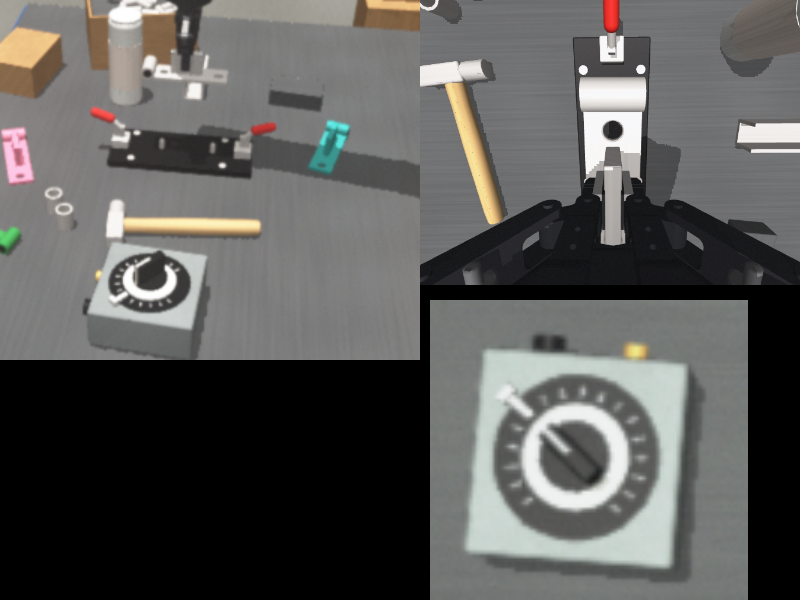

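The bracket hangs level in the fingers above the empty jig pins, at about (185,75) in the side crop. The pointer lies on the tab, at (545,430) and (510,395) in the top crop. Everything is at rest, so I'll hand in.

```bash
python3 -c "
from workcell import manip
print(manip.hand_in())"
```

```text
the job is handed in; nothing more can be done
None
```

I handed the job in at about 12 s: the knob pointer is at the index tab to within about 0.02 rad, and the bracket is held level and still about 15 cm above its seat. No verdict was returned.

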